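Unstack the slide supplies into their stock trays

ROBOT

A 6-joint arm with a two-finger parallel gripper is mounted at the origin on a cart in front of the work surface, level with it; the furniture and walls round the work are solid. World frame = base frame: x ahead of the robot, y to its left, z up, the work surface at z = 0. Lengths are in mm, angles in rad, forces in N, time in s.
With the tool pointing down it reaches from about 300 to 775 mm from the base axis. Payload 14.6 kg.
Tool frame: the origin (TCP) lies at the very end of the fingers, on their centre line; the grasp point (between the pads) lies 19 mm behind it; z points along the fingers, y is the line along which they close (so a half turn about z gives the same grasp; the last joint's range is limited). The gripper opens to 85 mm and grips with 20 to 120 N. Pads are 22 mm wide; open, the fingers measure 114 mm over their backs; the gripper's body (76 mm by 85 mm) begins 54 mm behind the grasp point. The pads swing forward as they close: fully open they stand 13 mm farther back than shut.
Start: joints at [1.064, 0.3, 1.521, -0, 1.321, -0.067], TCP at [234.163, 497.651, 231.281] pointing down, gripper open.
Joint ranges: [-3.03, 3.03], [-0.79, 2.21], [0.23, 2.52], [-1.04, 4.18], [0, 3.07], [-2.55, 2.55]. Speed limits (rad/s): [2.22, 2.22, 2.57, 3.14, 3.14, 3.14].

INTERFACE

Orientations are given as a unit quaternion [x, y, z, w].
In Python, from workcell import manip, optics gives the robot as it stands.
- The arm moves only by the tool jog_arm, never from a script. Its argument "deltas" is a list of rows, each an object with "xyz": the shift along the tool's x, y, z in m, a list of three; "yaw": the turn about the tool's z in degrees. A call has 1 to 20 rows; each row is the pose to reach, as a shift and turn from the pose commanded when the call began, along the tool's axes at that moment; what a row does not reach only later rows make up. A row lasts 1/8 s, in which the tool goes at most 62.5 mm and 10.7 degrees, less where a joint would pass 70% of its speed; a pose out of reach is approached as far as the arm can. A call with a gripper value outside its range is refused whole. "claw" is the finger opening in m, from 0 to 0.0854, set as the call begins (left out, the last holds). The fingers move at their own pace and stop on an object; "newtons" is the grip in N (left out, the last holds). Time passes only in rows, so rows that repeat a pose let the fingers close. It gives the time, the measured TCP pose, the force, the opening and the grip force at its end, in the units of the state.
- manip.state(): the state, without advancing time (a new reading comes with each control period).
- optics.camera(name): name is "scene" or "top" or "wrist"; returns (picture, depth): 420x560x3 uint8, red, green, blue; 420x560 float32, mm along the optical axis (not along the pixel's ray), 0 where there is no reading.
- optics.camera_model(name): a dict with "fx", "fy", "cx", "cy" (pixels), "D" ([k1, k2, p1, p2, k3] as OpenCV has them; the pictures are not rectified), "world_from_camera" (4x4, takes a point from camera to world coordinates). Camera axes: x right, y down, z forward; pixel columns grow to the right and rows downward; lengths in mm; the calibration is good to about 2 mm. A picture is of the moment at which its call begins: read the wrist's pose just before it. camera_model takes no time and is no camera call; for the wrist camera it gives the pose at the moment of the call.
- manip.finish_job(): hands the job in; it is judged then, once.
The state is a dict: "time_s": time; "joints": joint angles; "joint_velocities": joint speeds; "effort": joint torques, N m; "tcp_pos": TCP position; "tcp_rot": TCP orientation; "ft_force": force on the tool from outside, world axes, zero at the start; "ft_torque": the same for the moment, N m; "opening": finger opening in mm; "finger_force": force on a finger pad.
Only numpy, scipy, OpenCV 4.12 (cv2) and the standard library are available. Lean on these libraries where they do the work, as an engineer would, in place of code of your own. Each camera call takes 0.05 s, during which the arm holds its last target. There are 200 camera calls.

TASK

Take the stack of slide supplies apart from the top down, one thing at a time, and set each in the stock tray of its colour: the blue carton in the blue tray, the white slide box in the white one, the brown slide box in the brown one and the yellow case in the yellow one. Each must stand upright and flat in the middle of its tray, its long side along the tray's long side. Set things down gently without dropping or tipping any, and leave the tally counter and the dropper bottle where they are.

Things in the scene. Friction and masses are not known exactly. Their poses are not given: they have to be found in the camera images.
- blue_carton: dark blue carton, 41 x 58 x 44 mm (x, y, z), top of the stack. Origin: centre of its underside; z up, y along its 58 mm side; grip it across the 41 mm. Stands upright in the stack at the start
- white_box: white plastic slide box, lid shut and fixed, a dark seam round it, 39 x 84 x 28 mm (x, y, z), second from the top, laid crosswise on the brown slide box. Origin: centre of its underside; z up, y along its 84 mm side; grip it across the 39 mm. Stands upright in the stack at the start
- brown_box: brown plastic slide box, lid shut and fixed, a dark seam round it, 46 x 80 x 34 mm (x, y, z), third from the top. Origin: centre of its underside; z up, y along its 80 mm side; grip it across the 46 mm. Stands upright in the stack at the start
- yellow_case: yellow plastic case, lid shut and fixed, 58 x 84 x 58 mm (x, y, z), bottom of the stack, standing on the bench. Origin: centre of its underside; z up, y along its 84 mm side; grip it across the 58 mm
- blue_tray: fixed shallow stock tray, 96 x 122 mm outside (x by y), grey rim 3 mm thick and 6 mm high, blue liner; its floor, 90 x 116 mm, is 3 mm above the origin. Origin: centre of the underside, on the bench; y is its long axis. A blank paper label tab sticks out at its -y end. All four trays are alike but for the colour
- white_tray: fixed shallow stock tray, 96 x 122 mm outside (x by y), grey rim 3 mm thick and 6 mm high, white liner; its floor, 90 x 116 mm, is 3 mm above the origin. Origin: centre of the underside, on the bench; y is its long axis. A blank paper label tab sticks out at its -y end. All four trays are alike but for the colour
- brown_tray: fixed shallow stock tray, 96 x 122 mm outside (x by y), grey rim 3 mm thick and 6 mm high, brown liner; its floor, 90 x 116 mm, is 3 mm above the origin. Origin: centre of the underside, on the bench; y is its long axis. A blank paper label tab sticks out at its -y end. All four trays are alike but for the colour
- yellow_tray: fixed shallow stock tray, 96 x 122 mm outside (x by y), grey rim 3 mm thick and 6 mm high, yellow liner; its floor, 90 x 116 mm, is 3 mm above the origin. Origin: centre of the underside, on the bench; y is its long axis. A blank paper label tab sticks out at its -y end. All four trays are alike but for the colour
- tally_counter: round metal hand counter, 50 x 61 x 17 mm, lying loose on the bench; leave it alone. Origin: centre of its underside
- dropper_bottle: amber dropper bottle with a black teat, 33 mm wide, 102 mm tall, standing loose at the back; leave it alone. Origin: centre of its underside
Not all that is in view belongs to the job. What is shaped like the brown_tray but turquoise is not meant.

How it is judged (in metres and radians):
On the way, in this order (a step that is already met when the one before it is completed fails the run):
1. the blue carton is set in the blue tray and released (horizontal distance between blue_carton and blue_tray below 0.015 m and z of blue_carton in the frame of blue_tray between -0.002 and 0.0065 m and angle between blue_carton's own z axis and vertical below 0.09 rad and angle between the y axis of blue_carton and the y axis of blue_tray, either way round below 0.26 rad and contact force between the fingers and blue_carton below 0.3 N), for 0.2 s.
2. the white slide box is set in the white tray and released (horizontal distance between white_box and white_tray below 0.015 m and z of white_box in the frame of white_tray between -0.002 and 0.0065 m and angle between white_box's own z axis and vertical below 0.09 rad and angle between the y axis of white_box and the y axis of white_tray, either way round below 0.26 rad and contact force between the fingers and white_box below 0.3 N), for 0.2 s.
3. the brown slide box is set in the brown tray and released (horizontal distance between brown_box and brown_tray below 0.015 m and z of brown_box in the frame of brown_tray between -0.002 and 0.0065 m and angle between brown_box's own z axis and vertical below 0.09 rad and angle between the y axis of brown_box and the y axis of brown_tray, either way round below 0.26 rad and contact force between the fingers and brown_box below 0.3 N), for 0.2 s.
4. the yellow case is set in the yellow tray and released (horizontal distance between yellow_case and yellow_tray below 0.015 m and z of yellow_case in the frame of yellow_tray between -0.002 and 0.0065 m and angle between yellow_case's own z axis and vertical below 0.09 rad and angle between the y axis of yellow_case and the y axis of yellow_tray, either way round below 0.26 rad and contact force between the fingers and yellow_case below 0.3 N), for 0.2 s.
At the end, for the whole second after the job is handed in: Each of the four things stands released and at rest in its own tray: centre within 15 mm of the tray's centre, flat on the tray floor (within 3.5 mm of it, tilted less than 5 degrees), long side within 15 degrees of the tray's long side (either way round) (all of step 1 and all of step 2 and all of step 3 and all of step 4 and linear speed of each of blue_carton, white_box, brown_box, yellow_case below 0.02 m/s and angular speed of each of blue_carton, white_box, brown_box, yellow_case below 0.2 rad/s); the robot touches nothing.
It fails at once if a thing of the stack is tipped over (angle between any of blue_carton, white_box, brown_box, yellow_case's own z axis and vertical above 0.6 rad).
It fails at once if a thing of the stack is dropped (falls free at over 0.6 m/s, about 2 cm) ((linear speed of blue_carton above 0.6 m/s and contact force between the fingers and blue_carton below 0.01 N) or (linear speed of white_box above 0.6 m/s and contact force between the fingers and white_box below 0.01 N) or (linear speed of brown_box above 0.6 m/s and contact force between the fingers and brown_box below 0.01 N) or (linear speed of yellow_case above 0.6 m/s and contact force between the fingers and yellow_case below 0.01 N)).
It fails at once if the tally counter is pushed away or knocked over (distance of tally_counter from where it was at the start of the episode above 0.03 m or angle between tally_counter's own z axis and vertical above 0.5 rad).
It fails at once if the dropper bottle is pushed away or knocked over (distance of dropper_bottle from where it was at the start of the episode above 0.03 m or angle between dropper_bottle's own z axis and vertical above 0.5 rad).
It also fails if it takes over 120 s, if anything falls off the work surface, if the arm or the gripper's body presses on something with over 40 N, if the wrist force passes 120 N, or if a joint passes its speed limit or range.

## Working session

There is one attempt and no reset: what is moved stays moved. The work goes in short steps, Python scripts to look and compute and a tool call to move; the robot and the scene stay as the last step left them, time stands still between calls to the robot, and variables do not carry over. Pictures are saved under pics/ and viewed, at most 18 in all, crops included, and the job is handed in when it is done.

Besides the shell and the picture viewer there is one more tool, called after "Call:" as name([rows], argument=value, ...), one row to a line, values as JSON. jog_arm: Moves the arm, as the interface text tells. Its arguments: {"type":"object","properties":{"deltas":{"type":"array","items":{"type":"object","properties":{"xyz":{"type":"array","items":{"type":"number"}},"yaw":{"type":"number"}}}},"claw":{"type":"number"},"newtons":{"type":"number"}},"required":["deltas"]}

```bash
mkdir -p pics
cat > h.py <<'E'
import numpy as np, cv2
from workcell import manip, optics
def snap(n,f):
    m=optics.camera_model(n); p,d=optics.camera(n); cv2.imwrite(f'pics/{f}.png',p[...,::-1]); np.savez(f'pics/{f}.npz',d=d,T=m['world_from_camera'],K=[m['fx'],m['fy'],m['cx'],m['cy']],D=m['D'],p=p)
def P(f,uv,z=None):
    a=np.load(f'pics/{f}.npz'); fx,fy,cx,cy=a['K']; K=np.array([[fx,0,cx],[0,fy,cy],[0,0,1]]); out=[]
    for u,v in uv:
        x,y=cv2.undistortPoints(np.array([[[u,v]]],float),K,a['D'])[0,0]
        r=a['T'][:3,:3]@np.array([x,y,1]); t=a['T'][:3,3]
        s=a['d'][int(round(v)),int(round(u))] if z is None else (z-t[2])/r[2]
        out.append(t+s*r)
    return np.round(out,1)
E
python3 - <<'E'
from h import *
print(manip.state())
snap('scene','s0');snap('top','t0')
E
```

```text
{'time_s': 0.0, 'joints': array([ 1.06438563e+00,  3.00465811e-01,  1.52164383e+00,  4.48497790e-06,
        1.32067814e+00, -6.66149971e-02]), 'joint_velocities': array([-0.00084486, -0.00280084, -0.0005329 ,  0.00096997, -0.00104615,
       -0.00082249]), 'effort': array([ 8.67947601e-04, -5.43501878e+01, -3.61793768e+01, -4.39130008e-05,
        4.02945589e-03,  2.79739815e-06]), 'tcp_pos': array([234.05135163, 497.43548553, 230.69766605]), 'tcp_rot': array([ 2.18130439e-01,  9.75919441e-01, -5.72590118e-04, -1.70960646e-04]), 'ft_force': array([-0.1944782 , -0.32204   ,  0.26675279]), 'ft_torque': array([-6.27844685e-02, -6.14870437e-05, -4.08260570e-02]), 'finger_force': 0.0, 'opening': 85.4003448553112}
```

View pics/s0.png

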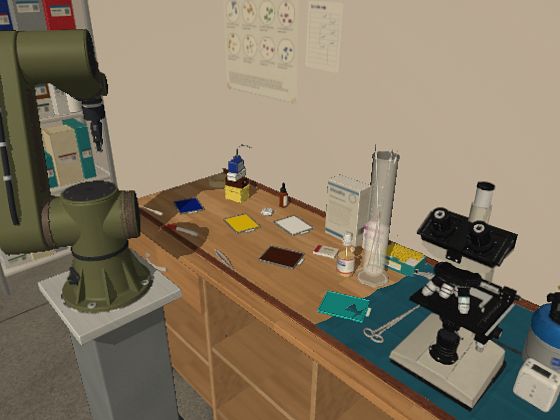

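View pics/t0.png

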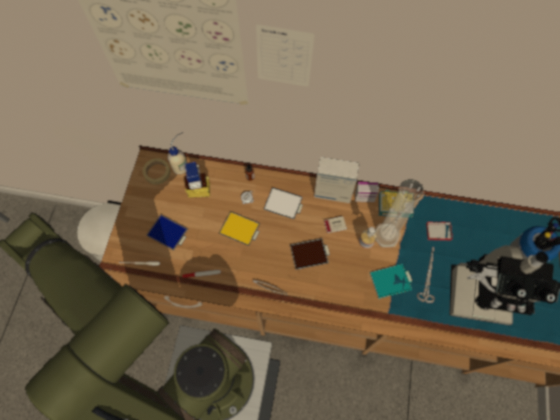

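The top view shows the stack near (197,180), with the blue tray at (168,232), yellow (240,228), white (284,203), brown (310,253) and the turquoise decoy at (391,281). A wash bottle stands at (177,158), close to the stack. I'll check this in one close crop.

Run:
```python
from h import *
s=cv2.imread('pics/s0.png')[135:215,200:300];t=cv2.imread('pics/t0.png')[135:275,130:340]
s=cv2.resize(s,None,fx=5,fy=5,interpolation=2)[:, :300+0] if 0 else cv2.resize(s,(375,300),interpolation=2)
t=cv2.resize(t,None,fx=2,fy=2,interpolation=2) if 0 else cv2.resize(t,(425,283),interpolation=2)
c=np.zeros((600,800,3),np.uint8)
t=cv2.imread('pics/t0.png'); a=cv2.resize(t[135:275,130:340],(450,300),interpolation=2)
c[:300,:375-25]=s[:,:350]; c[:300,350:]=a
b=cv2.resize(t[140:210,155:250],(407,300),interpolation=2);c[300:,:407]=b
cv2.imwrite('pics/c0.png',c)
print(P('t0',[(193,168),(196,182),(197,192),(168,232),(240,228),(284,203),(310,253),(177,155),(249,172),(247,198)]))
```

```text
[[ 660.2  215.1  170. ]
 [ 628.5  203.6  126.8]
 [ 626.1  213.3   44.9]
 [ 464.4  287.3   10.2]
 [ 528.6   31.4    5.8]
 [ 658.5 -109.8    2.2]
 [ 482.2 -237.7   -1.9]
 [ 733.1  306.4  107.2]
 [ 734.6   37.4   60.9]
 [ 648.8   30.2   13.9]]
```

View pics/c0.png

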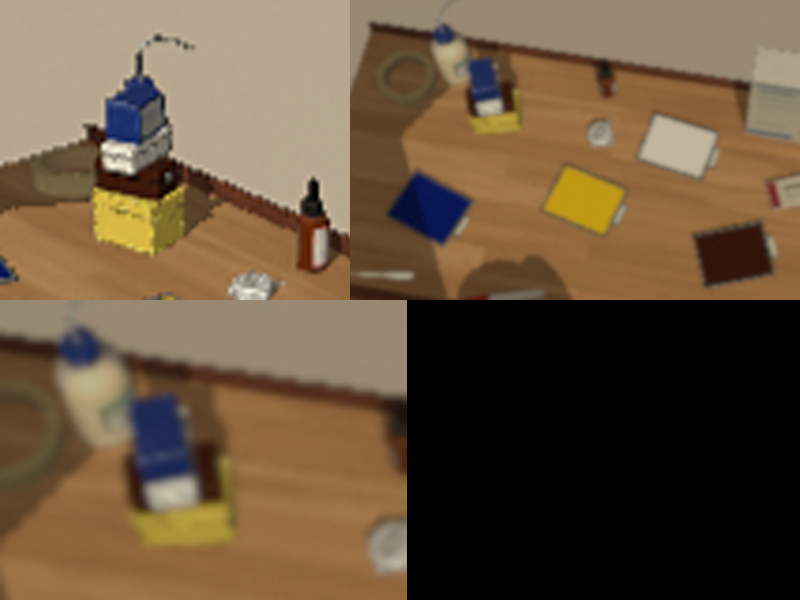

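Call:
jog_arm([
  {"xyz":[-0.04,-0.007,-0.02]},
  {"xyz":[-0.09,-0.016,-0.05]},
  {"xyz":[-0.14,-0.025,-0.08]},
  {"xyz":[-0.19,-0.033,-0.1]},
  {"xyz":[-0.24,-0.042,-0.1]},
  {"xyz":[-0.29,-0.05,-0.1]},
  {"xyz":[-0.34,-0.06,-0.1]},
  {"xyz":[-0.39,-0.067,-0.1]},
  {"xyz":[-0.42,-0.073,-0.1]},
  {"xyz":[-0.445,-0.078,-0.1]},
  {"xyz":[-0.445,-0.078,-0.1]},
  {"xyz":[-0.445,-0.078,-0.1]},
])

```text
schema error: expected keys xyz, yaw
```

Run:
```python
from h import *
s=manip.state();print(s['tcp_pos'],s['tcp_rot'],s['joints'])
snap('wrist','w1');snap('top','t1');print(np.load('pics/w1.npz')['T'].round(2))
```

```text
[234.05680595 497.48361381 230.78252224] [ 2.18131138e-01  9.75919335e-01 -4.84579542e-04 -1.52578430e-04] [ 1.06441301e+00  3.00402689e-01  1.52152509e+00  1.94587530e-05
  1.32068077e+00 -6.65899135e-02]
[[ 4.2000e-01  8.7000e-01  2.5000e-01  1.7015e+02]
 [ 9.1000e-01 -4.1000e-01 -1.2000e-01  5.2711e+02]
 [-0.0000e+00  2.7000e-01 -9.6000e-01  3.7387e+02]
 [ 0.0000e+00  0.0000e+00  0.0000e+00  1.0000e+00]]
```

View pics/w1.png

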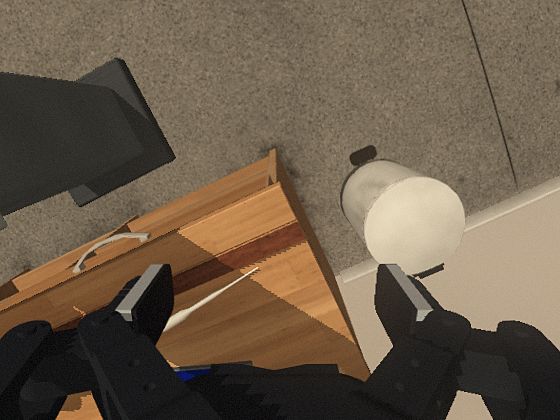

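Call:
jog_arm([
  {"xyz":[-0.04,-0.007,-0.02],"yaw":0},
  {"xyz":[-0.09,-0.016,-0.05],"yaw":0},
  {"xyz":[-0.14,-0.025,-0.08],"yaw":0},
  {"xyz":[-0.19,-0.033,-0.1],"yaw":0},
  {"xyz":[-0.24,-0.042,-0.13],"yaw":0},
  {"xyz":[-0.29,-0.05,-0.15],"yaw":0},
  {"xyz":[-0.34,-0.06,-0.15],"yaw":0},
  {"xyz":[-0.39,-0.067,-0.15],"yaw":0},
  {"xyz":[-0.42,-0.073,-0.15],"yaw":0},
  {"xyz":[-0.445,-0.078,-0.15],"yaw":0},
  {"xyz":[-0.445,-0.078,-0.15],"yaw":0},
  {"xyz":[-0.445,-0.078,-0.15],"yaw":0},
])

```text
time_s: 1.7
tcp_pos: [603.2, 238.1, 381.2]
tcp_rot: [0.218, 0.976, 0.0, -0.0]
ft_force: [-0.1, 0.5, 0.1]
opening: 85.4
finger_force: 0.0
```

Run:
```python
from h import *
s=manip.state();print(s['tcp_pos'],s['tcp_rot'],s['joints'])
snap('wrist','w2');snap('top','t1')
```

```text
[603.18283222 238.06415301 381.18348158] [ 2.17987963e-01  9.75951443e-01  1.51175292e-06 -1.68901016e-04] [ 3.19373975e-01  4.88694263e-01  9.23618357e-01  1.78259753e-04
  1.72956837e+00 -8.11889431e-01]
```

View pics/w2.png

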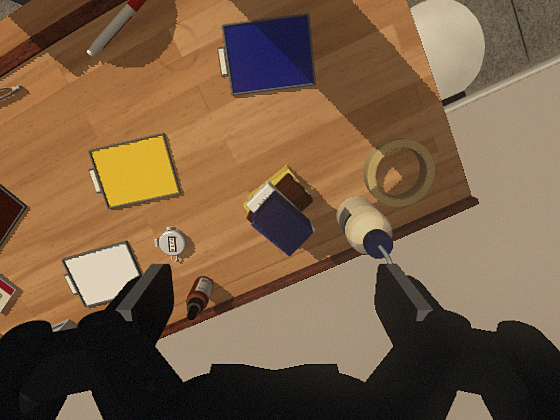

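Run:
```python
from h import *
w=cv2.imread('pics/w2.png')
cv2.imwrite('pics/c2.png',cv2.resize(w[155:270,230:410],(800,511),interpolation=2))
def tray(f,seed,z=3,tol=30):
    im=cv2.imread(f'pics/{f}.png'); m=np.zeros((422,562),np.uint8)
    cv2.floodFill(im.copy(),m,seed,0,(tol,)*3,(tol,)*3,cv2.FLOODFILL_MASK_ONLY|cv2.FLOODFILL_FIXED_RANGE|(255<<8))
    m=cv2.morphologyEx(m[1:-1,1:-1],cv2.MORPH_CLOSE,np.ones((5,5)))
    c=max(cv2.findContours(m,0,1)[0],key=cv2.contourArea)[:,0]
    q=P(f,c,z)[:,:2].astype(np.float32); r=cv2.minAreaRect(q); b=cv2.boxPoints(r)
    e=max([b[1]-b[0],b[2]-b[1]],key=np.linalg.norm); print(f,seed,np.round(r[0],1),np.round(r[1],1),'long dir',np.degrees(np.arctan2(e[1],e[0])).round(1))
tray('w2',(255,60),tol=60);tray('w2',(135,170),tol=60);tray('w2',(100,275),tol=60)
for f in('t1',):
  for s in [(168,232),(240,228),(284,203),(310,253)]: tray(f,s,tol=60 if s[0]!=310 else 30)
print(P('w2',[(280,220),(255,80),(135,170),(100,275),(172,242)]))
```

```text
w2 (255, 60) [465.7 296. ] [122.4  97.8] long dir 71.9
w2 (135, 170) [528.5  35.3] [115.2  89.8] long dir 76.4
w2 (100, 275) [ 657.2 -105. ] [114.8  89.4] long dir 81.0
t1 (168, 232) [556.3 -95.3] [1298.1 2103.2] long dir -79.7
t1 (240, 228) [ 550.2 -135.5] [823.8 464.4] long dir 89.9
t1 (284, 203) [ 657.6 -110.9] [131.9  91.7] long dir 80.9
t1 (310, 253) [ 478.6 -233. ] [ 83.4 112.4] long dir -67.8
[[ 646.1  225.1  165.4]
 [ 488.4  262.     4.9]
 [ 526.4   37.4    2.7]
 [ 653.8 -111.4    4.1]
 [ 650.9   37.4   17.2]]
```

View pics/c2.png

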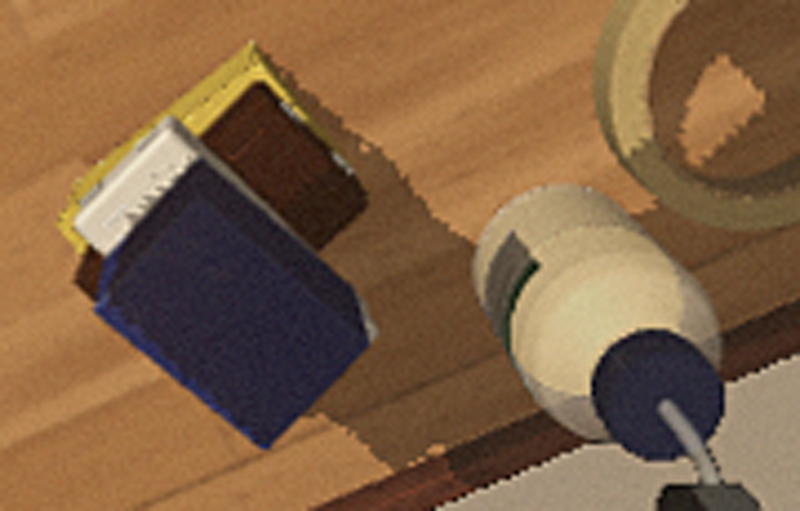

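```bash
cat >> h.py <<'E'
def cloud(f):
    a=np.load(f'pics/{f}.npz'); fx,fy,cx,cy=a['K']; K=np.array([[fx,0,cx],[0,fy,cy],[0,0,1]])
    v,u=np.mgrid[:420,:560]; n=cv2.undistortPoints(np.stack([u,v],-1).reshape(-1,1,2).astype(float),K,a['D'])[:,0]
    d=a['d'].ravel(); X=np.c_[n,np.ones(len(n))]*d[:,None]; return X@a['T'][:3,:3].T+a['T'][:3,3],d>0,a['p'].reshape(-1,3)
def rect(q,l=''):
    r=cv2.minAreaRect(q[:,:2].astype(np.float32)); b=cv2.boxPoints(r); e=max([b[1]-b[0],b[2]-b[1]],key=np.linalg.norm)
    print(l,len(q),'z',np.median(q[:,2]).round(1),'c',np.round(r[0],1),'size',np.round(r[1],1),'dir',np.degrees(np.arctan2(e[1],e[0])).round(1)%180)
E
python3 - <<'E'
from h import *
X,ok,_=cloud('w2')
B=ok&(abs(X[:,0]-640)<75)&(abs(X[:,1]-215)<65)
for z in (164,120,92,58): 
    q=X[B&(abs(X[:,2]-z)<7)]; 
    print(z,len(q)); rect(q) if len(q)>5 else 0
    if len(q)>5: print(np.percentile(q,[2,98],axis=0).round(0).tolist(),X[B&(abs(X[:,2]-z)<3)].std(0))
E
```

```text
164 1872
 1872 z 164.9 c [655.6 222.7] size [58.  40.3] dir 23.3
[[625.0, 199.0, 160.0], [684.0, 248.0, 166.0]] [16.06693317 12.60656289  0.83340739]
120 424
 424 z 120.7 c [655.8 224. ] size [85.5 38.5] dir 23.8
[[613.0, 192.0, 114.0], [686.0, 252.0, 126.0]] [13.48816666 13.70800175  1.06442136]
92 715
 715 z 92.7 c [641.5 227.4] size [85.5 59.8] dir 65.5
[[620.0, 181.0, 87.0], [666.0, 263.0, 96.0]] [12.31015037 17.30321231  0.96695596]
58 172
 172 z 58.2 c [631.4 218.3] size [88.6 32.8] dir 88.1
[[617.0, 175.0, 52.0], [646.0, 260.0, 62.0]] [ 8.40046323 28.95918102  0.98097404]
```

Call:
jog_arm([
  {"xyz":[-0.02,0.003,0.02],"yaw":-10},
  {"xyz":[-0.04,0.006,0.05],"yaw":-20},
  {"xyz":[-0.054,0.0084,0.08],"yaw":-30},
  {"xyz":[-0.054,0.0084,0.1],"yaw":-40},
  {"xyz":[-0.054,0.0084,0.12],"yaw":-48.6},
  {"xyz":[-0.054,0.0084,0.12],"yaw":-48.6},
  {"xyz":[-0.054,0.0084,0.12],"yaw":-48.6},
])

```text
time_s: 2.68
tcp_pos: [656.0, 222.7, 262.6]
tcp_rot: [-0.201, 0.98, 0.0, 0.001]
ft_force: [-0.2, -0.5, 0.0]
opening: 85.4
finger_force: 0.0
```

```bash
cat >> h.py <<'E'
def go(x,y,z,psi):
    from scipy.spatial.transform import Rotation as R
    s=manip.state(); M=R.from_quat(s['tcp_rot']).as_matrix(); d=M.T@(np.array([x,y,z])-s['tcp_pos'])/1000
    c=np.degrees(np.arctan2(M[1,1],M[0,1])); print('psi',c.round(1),'delta',d.round(4),'yaw',round(-(psi-c),1),'tcp',s['tcp_pos'].round(1))
E
python3 - <<'E'
from h import *
go(655.6,222.7,130,113.4); snap('wrist','w3')
X,ok,_=cloud('w3')
q=X[ok&(abs(X[:,2]-164.5)<5)&(abs(X[:,0]-655)<45)&(abs(X[:,1]-223)<45)]
rect(q); X,ok,_=cloud('w2')
q=X[ok&(X[:,2]>20)&(X[:,1]>255)&(X[:,1]<380)&(X[:,0]>640)]
for z in range(20,260,20):
    k=q[abs(q[:,2]-z)<10]; print(z,len(k),k.min(0).round() if len(k) else '',k.max(0).round() if len(k) else '')
k=X[ok&(X[:,2]>190)]; print(k.min(0).round(),k.max(0).round())
E
```

```text
psi 113.2 delta [0.0006 0.0002 0.1326] yaw -0.2 tcp [656.  222.7 262.6]
 4197 z 165.1 c [655.9 222.3] size [58.1 40.2] dir 23.0
20 964 [646. 255.  20.] [800. 380.  30.]
40 586 [645. 255.  30.] [800. 380.  50.]
60 747 [641. 255.  50.] [800. 380.  70.]
80 805 [641. 255.  70.] [801. 379.  90.]
100 1459 [640. 255.  90.] [801. 380. 110.]
120 698 [719. 255. 110.] [800. 380. 130.]
140 1038 [719. 255. 130.] [800. 380. 150.]
160 560 [733. 255. 150.] [800. 380. 170.]
180 608 [735. 255. 170.] [801. 380. 190.]
200 667 [797. 255. 190.] [801. 380. 210.]
220 661 [797. 255. 210.] [801. 380. 230.]
240 512 [797. 255. 230.] [800. 380. 250.]
[560. 137. 190.] [801. 493. 481.]
```

View pics/w3.png

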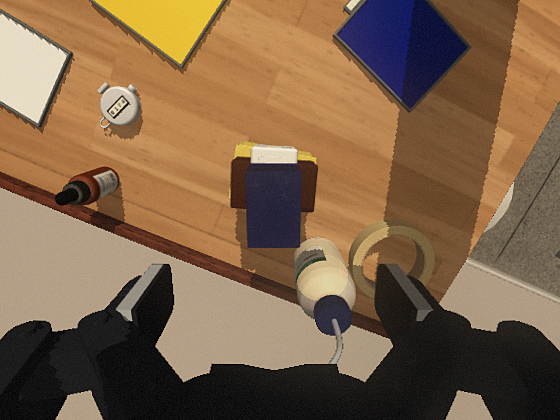

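Call:
jog_arm([
  {"xyz":[0.0,0,0.03],"yaw":0},
  {"xyz":[0,0,0.06],"yaw":0},
  {"xyz":[0,0,0.09],"yaw":0},
  {"xyz":[0,0,0.11],"yaw":0},
  {"xyz":[0,0,0.125],"yaw":0},
  {"xyz":[0,0,0.1325],"yaw":0},
  {"xyz":[0,0,0.1325],"yaw":0},
  {"xyz":[0,0,0.1325],"yaw":0},
])

```text
time_s: 3.72
tcp_pos: [656.4, 222.3, 129.7]
tcp_rot: [-0.203, 0.979, 0.0, 0.001]
ft_force: [-0.4, -0.3, -0.1]
opening: 85.6
finger_force: 0.0
```

Call:
jog_arm([
  {"xyz":[0,0,0],"yaw":0},
  {"xyz":[0,0,0],"yaw":0},
  {"xyz":[0,0,0],"yaw":0},
  {"xyz":[0,0,0],"yaw":0},
  {"xyz":[0,0,0],"yaw":0},
  {"xyz":[0,0,0],"yaw":0},
  {"xyz":[0,0,0],"yaw":0},
  {"xyz":[0,0,0],"yaw":0},
], claw=0.034, newtons=30)

```text
time_s: 4.72
tcp_pos: [656.2, 222.3, 129.1]
tcp_rot: [-0.203, 0.979, 0.0, 0.0]
ft_force: [0.1, -1.0, 4.8]
opening: 40.2
finger_force: 31.0
```

Call:
jog_arm([
  {"xyz":[0,0,-0.008],"yaw":0},
  {"xyz":[0,0,-0.02],"yaw":0},
  {"xyz":[0,0,-0.035],"yaw":0},
  {"xyz":[0,0,-0.05],"yaw":0},
  {"xyz":[0,0,-0.06],"yaw":0},
  {"xyz":[0,0,-0.06],"yaw":0},
  {"xyz":[0,0,-0.06],"yaw":0},
])

```text
time_s: 5.6
tcp_pos: [655.9, 222.2, 188.2]
tcp_rot: [-0.203, 0.979, -0.0, -0.0]
ft_force: [0.1, -0.8, -0.4]
opening: 39.7
finger_force: 30.6
```

Run:
```python
from h import *
s=manip.state();print(s['opening'],s['finger_force'],s['ft_force'])
go(465.7,296,100,161.9); snap('wrist','w4')
X,ok,p=cloud('w4')
B=ok&(abs(X[:,0]-640)<80)&(abs(X[:,1]-220)<80)
for z in(120,92): rect(X[B&(abs(X[:,2]-z)<6)])
```

```text
39.67793236677985 30.574486255645752 [ 0.14700722 -0.76568866 -0.35244515]
psi 113.4 delta [0.1451 0.1433 0.0883] yaw -48.5 tcp [655.9 222.2 188.2]
 2883 z 120.9 c [631.8 212. ] size [30.  39.2] dir 110.4
 1774 z 92.8 c [643.2 216.2] size [55.6 82.8] dir 116.0
```

Call:
jog_arm([
  {"xyz":[0.012,0.012,0],"yaw":-5},
  {"xyz":[0.03,0.03,0.0],"yaw":-12},
  {"xyz":[0.05,0.05,0.0],"yaw":-19},
  {"xyz":[0.07,0.07,0.0],"yaw":-26},
  {"xyz":[0.09,0.09,0.01],"yaw":-33},
  {"xyz":[0.11,0.11,0.02],"yaw":-40},
  {"xyz":[0.13,0.13,0.03],"yaw":-46},
  {"xyz":[0.14,0.138,0.035],"yaw":-48.5},
  {"xyz":[0.145,0.1433,0.038],"yaw":-48.5},
  {"xyz":[0.145,0.1433,0.038],"yaw":-48.5},
  {"xyz":[0.145,0.1433,0.038],"yaw":-48.5},
])

```text
time_s: 7.02
tcp_pos: [466.7, 296.0, 151.0]
tcp_rot: [-0.587, 0.81, -0.0, 0.0]
ft_force: [-0.5, 0.9, -1.0]
opening: 40.1
finger_force: 30.5
```

```bash
cat >> h.py <<'E'
def liner(f,h,c,tol=12,smin=120,vmin=25,r=85):
    X,ok,p=cloud(f); H=cv2.cvtColor(p[None],cv2.COLOR_RGB2HSV)[0].astype(int)
    m=ok&(abs(X[:,2]-3)<7)&(np.hypot(*(X[:,:2]-c).T)<r)&(abs(H[:,0]-h)<tol)&(H[:,1]>smin)&(H[:,2]>vmin)
    k=cv2.morphologyEx(m.reshape(420,560).astype(np.uint8),cv2.MORPH_OPEN,np.ones((3,3))).ravel()>0
    rect(X[k])
E
python3 - <<'E'
from h import *
s=manip.state();print(s['opening'],s['finger_force'])
go(465.7,296,13,161.9); snap('wrist','w5')
liner('w5',118,(466,296)); liner('w2',118,(466,296))
E
```

```text
40.14622144056819 30.511470437049866
psi 161.8 delta [0.0003 0.0011 0.138 ] yaw -0.1 tcp [466.7 296.  151. ]
 8622 z 3.5 c [460.7 278.1] size [79.6 89.8] dir 161.9
 5330 z 3.6 c [465.6 294.8] size [115.6  89.4] dir 72.0
```

View pics/w5.png

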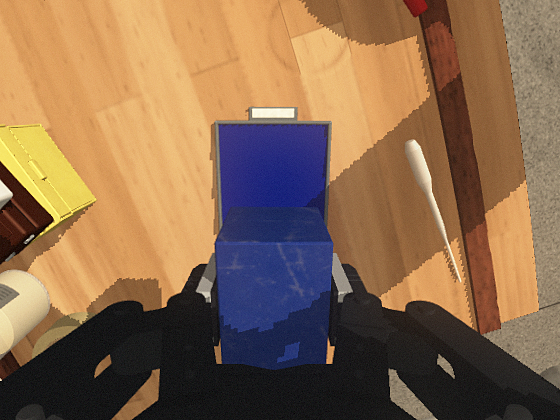

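Call:
jog_arm([
  {"xyz":[0.001,0.0,0.015],"yaw":0},
  {"xyz":[0.0015,0.0007,0.04],"yaw":0},
  {"xyz":[0.0015,0.0007,0.07],"yaw":0},
  {"xyz":[0.0015,0.0007,0.1],"yaw":0},
  {"xyz":[0.0015,0.0007,0.12],"yaw":0},
  {"xyz":[0.0015,0.0007,0.13],"yaw":0},
  {"xyz":[0.0015,0.0007,0.134],"yaw":0},
  {"xyz":[0.0015,0.0007,0.1365],"yaw":0},
  {"xyz":[0.0015,0.0007,0.138],"yaw":0},
  {"xyz":[0.0015,0.0007,0.1385],"yaw":0},
  {"xyz":[0.0015,0.0007,0.1385],"yaw":0},
])

```text
time_s: 8.45
tcp_pos: [465.0, 295.0, 12.5]
tcp_rot: [-0.587, 0.81, -0.0, 0.0]
ft_force: [0.8, -0.2, -0.9]
opening: 40.4
finger_force: 30.5
```

Call:
jog_arm([
  {"xyz":[0,0,0.0005],"yaw":0},
  {"xyz":[0,0,0.001],"yaw":0},
  {"xyz":[0,0,0.001],"yaw":0},
])

```text
time_s: 8.82
tcp_pos: [465.0, 295.0, 11.6]
tcp_rot: [-0.587, 0.81, -0.0, 0.0]
ft_force: [-1.6, -1.9, 4.6]
opening: 40.4
finger_force: 31.2
```

Contact. Release and rise.

Call:
jog_arm([
  {"xyz":[0,0,0],"yaw":0},
  {"xyz":[0,0,0],"yaw":0},
  {"xyz":[0,0,0],"yaw":0},
  {"xyz":[0,0,0],"yaw":0},
  {"xyz":[0,0,-0.01],"yaw":0},
  {"xyz":[0,0,-0.03],"yaw":0},
  {"xyz":[0,0,-0.07],"yaw":0},
  {"xyz":[0,0,-0.12],"yaw":0},
  {"xyz":[0,0,-0.17],"yaw":0},
  {"xyz":[0,0,-0.22],"yaw":0},
  {"xyz":[0,0,-0.24],"yaw":0},
  {"xyz":[0,0,-0.24],"yaw":0},
], claw=0.07)

```text
time_s: 10.32
tcp_pos: [465.2, 295.1, 253.1]
tcp_rot: [-0.587, 0.81, -0.0, 0.002]
ft_force: [-0.1, -0.2, 0.3]
opening: 69.9
finger_force: 0.0
```

Run:
```python
from h import *
go(656,223.5,240,113.6); snap('wrist','w6')
X,ok,p=cloud('w6'); rect(X[ok&(abs(X[:,2]-47)<5)&(np.hypot(X[:,0]-466,X[:,1]-296)<50)],'blue')
X,ok,p=cloud('w4');B=ok&(abs(X[:,0]-640)<80)&(abs(X[:,1]-220)<80)
```

```text
psi 161.9 delta [ 0.0088 -0.2036  0.0136] yaw 48.3 tcp [465.2 295.1 253.1]
blue 2127 z 47.7 c [464.2 295.4] size [57.3 39.9] dir 72.0
```

Call:
jog_arm([
  {"xyz":[0.001,-0.03,0],"yaw":8},
  {"xyz":[0.003,-0.07,0],"yaw":16},
  {"xyz":[0.005,-0.11,0],"yaw":26},
  {"xyz":[0.007,-0.15,0.005],"yaw":36},
  {"xyz":[0.008,-0.185,0.01],"yaw":45},
  {"xyz":[0.0088,-0.2036,0.0136],"yaw":48.3},
  {"xyz":[0.0088,-0.2036,0.0136],"yaw":48.3},
  {"xyz":[0.0088,-0.2036,0.0136],"yaw":48.3},
], claw=0.0854)

```text
time_s: 11.38
tcp_pos: [655.0, 223.7, 237.1]
tcp_rot: [-0.205, 0.979, -0.0, -0.001]
ft_force: [0.0, 0.9, 1.0]
opening: 85.3
finger_force: 0.0
```

Run:
```python
from h import *
snap('wrist','w7')
X,ok,p=cloud('w7');B=ok&(abs(X[:,0]-650)<60)&(abs(X[:,1]-220)<60)
rect(X[B&(abs(X[:,2]-120.5)<5)],'white')
B=ok&(abs(X[:,0]-640)<80)&(abs(X[:,1]-220)<80)
rect(X[B&(abs(X[:,2]-92.5)<5)],'brown');rect(X[B&(abs(X[:,2]-58.5)<5)],'yel')
go(656,223.5,101,113.6)
```

```text
white 5099 z 121.0 c [657.  221.3] size [83.9 39.1] dir 20.1
brown 2293 z 92.9 c [661.3 244.6] size [137.2  82.2] dir 72.4
yel 412 z 58.5 c [676.3 236.8] size [110.1 106.3] dir 13.6
psi 113.7 delta [-0.0008 -0.0008  0.1366] yaw 0.1 tcp [655.  223.9 237.6]
```

View pics/w7.png

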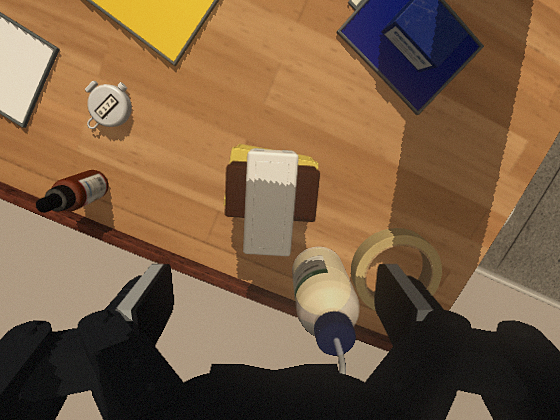

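Run:
```python
from h import *
go(657,221.3,96,110.2)
```

```text
psi 113.7 delta [-0.0009 -0.0032  0.1416] yaw 3.5 tcp [655.  223.9 237.6]
```

Call:
jog_arm([
  {"xyz":[-0.0009,-0.0032,0.02],"yaw":3.5},
  {"xyz":[-0.0009,-0.0032,0.05],"yaw":3.5},
  {"xyz":[-0.0009,-0.0032,0.08],"yaw":3.5},
  {"xyz":[-0.0009,-0.0032,0.11],"yaw":3.5},
  {"xyz":[-0.0009,-0.0032,0.13],"yaw":3.5},
  {"xyz":[-0.0009,-0.0032,0.138],"yaw":3.5},
  {"xyz":[-0.0009,-0.0032,0.1415],"yaw":3.5},
  {"xyz":[-0.0009,-0.0032,0.1415],"yaw":3.5},
  {"xyz":[-0.0009,-0.0032,0.1415],"yaw":3.5},
])

```text
time_s: 12.55
tcp_pos: [658.1, 220.8, 97.0]
tcp_rot: [-0.175, 0.985, 0.0, 0.001]
ft_force: [-0.5, -0.9, -0.1]
opening: 85.5
finger_force: 0.0
```

Call:
jog_arm([
  {"xyz":[0,0,0],"yaw":0},
  {"xyz":[0,0,0],"yaw":0},
  {"xyz":[0,0,0],"yaw":0},
  {"xyz":[0,0,0],"yaw":0},
  {"xyz":[0,0,0],"yaw":0},
  {"xyz":[0,0,0],"yaw":0},
  {"xyz":[0,0,0],"yaw":0},
  {"xyz":[0,0,0],"yaw":0},
], claw=0.033, newtons=35)

```text
time_s: 13.55
tcp_pos: [657.9, 220.8, 96.4]
tcp_rot: [-0.175, 0.985, 0.0, 0.0]
ft_force: [-0.6, 0.3, 3.7]
opening: 38.1
finger_force: 36.0
```

Call:
jog_arm([
  {"xyz":[0,0,-0.008],"yaw":0},
  {"xyz":[0,0,-0.02],"yaw":0},
  {"xyz":[0,0,-0.04],"yaw":0},
  {"xyz":[0,0,-0.06],"yaw":0},
  {"xyz":[0,0,-0.08],"yaw":0},
  {"xyz":[0,0,-0.1],"yaw":0},
  {"xyz":[0,0,-0.1],"yaw":0},
  {"xyz":[0,0,-0.1],"yaw":0},
])

```text
time_s: 14.55
tcp_pos: [657.6, 220.7, 195.5]
tcp_rot: [-0.175, 0.985, -0.0, -0.0]
ft_force: [0.1, 0.5, -0.9]
opening: 38.1
finger_force: 35.4
```

Run:
```python
from h import *
s=manip.state();print(s['opening'],s['finger_force'],s['joints'][5])
go(657.2,-105,130,-9); snap('wrist','w8')
X,ok,p=cloud('w8')
B=ok&(abs(X[:,0]-640)<70)&(abs(X[:,1]-220)<70)
for z in(92.8,58.3): rect(X[B&(abs(X[:,2]-z)<4)],z)
```

```text
38.07342332095733 35.40265381336212 -1.65060422506082
psi 110.1 delta [ 0.1122 -0.3057  0.0656] yaw 119.1 tcp [657.6 220.7 195.5]
92.8 1113 z 92.5 c [653.3 221.1] size [44.8 80.3] dir 109.9
58.3 1020 z 58.6 c [628.8 213.3] size [14.  83.2] dir 109.5
```

Call:
jog_arm([
  {"xyz":[0.004,-0.01,0],"yaw":5},
  {"xyz":[0.011,-0.03,0],"yaw":13},
  {"xyz":[0.02,-0.055,0],"yaw":22},
  {"xyz":[0.03,-0.082,0],"yaw":31},
  {"xyz":[0.04,-0.109,0],"yaw":40},
  {"xyz":[0.05,-0.136,0],"yaw":50},
  {"xyz":[0.06,-0.164,0],"yaw":60},
  {"xyz":[0.07,-0.191,0.01],"yaw":70},
  {"xyz":[0.08,-0.218,0.02],"yaw":80},
  {"xyz":[0.09,-0.245,0.03],"yaw":90},
  {"xyz":[0.1,-0.272,0.035],"yaw":99},
  {"xyz":[0.107,-0.29,0.04],"yaw":108},
  {"xyz":[0.11,-0.3,0.04],"yaw":114},
  {"xyz":[0.1122,-0.3057,0.04],"yaw":119.1},
  {"xyz":[0.1122,-0.3057,0.04],"yaw":119.1},
  {"xyz":[0.1122,-0.3057,0.04],"yaw":119.1},
])

```text
time_s: 16.6
tcp_pos: [657.4, -104.6, 155.7]
tcp_rot: [0.76, 0.65, -0.0, -0.0]
ft_force: [0.6, -0.2, -1.0]
opening: 38.5
finger_force: 35.4
```

Run:
```python
from h import *
s=manip.state();print(s['opening'],s['finger_force'],s['joints'][5])
go(657.2,-105,8.5,-9); snap('wrist','w9'); snap('top','t9')
X,ok,p=cloud('w9')
B=ok&(np.hypot(X[:,0]-657,X[:,1]+105)<90)
q=X[B&(p.min(1)>130)&(abs(X[:,2]-3)<4)]; rect(q,'white tray')
q=X[B&(abs(X[:,2]-175)<15)]; print(len(q))
```

```text
38.52378741145736 35.3587281703949 -0.05792851820062018
psi -8.9 delta [-0.0005 -0.      0.1472] yaw 0.1 tcp [ 657.4 -104.6  155.7]
white tray 5871 z 3.4 c [661.7 -76.1] size [57.9 89.6] dir 170.9
20172
```

View pics/w9.png

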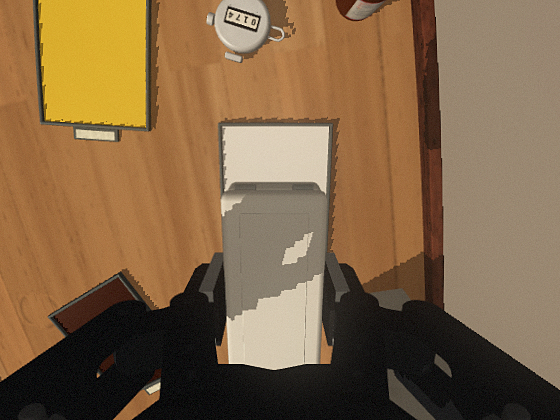

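Run:
```python
from h import *
for f in('t0','t9','w9'):
  X,ok,p=cloud(f)
  q=X[ok&(X[:,2]>20)&(X[:,2]<230)&(X[:,0]>600)&(X[:,0]<790)&(X[:,1]<-120)&(X[:,1]>-330)]
  for z in range(30,240,40):
    k=q[abs(q[:,2]-z)<20]; print(f,z,len(k),np.percentile(k,[2,98],axis=0).round().tolist() if len(k) else '')
```

```text
t0 30 116 [[700.0, -327.0, 20.0], [789.0, -130.0, 49.0]]
t0 70 154 [[700.0, -328.0, 51.0], [707.0, -218.0, 90.0]]
t0 110 155 [[700.0, -327.0, 91.0], [707.0, -218.0, 129.0]]
t0 150 171 [[700.0, -327.0, 131.0], [707.0, -218.0, 168.0]]
t0 190 656 [[701.0, -328.0, 173.0], [764.0, -218.0, 210.0]]
t0 230 41 [[704.0, -323.0, 210.0], [755.0, -222.0, 215.0]]
t9 30 126 [[700.0, -329.0, 21.0], [789.0, -131.0, 49.0]]
t9 70 143 [[699.0, -327.0, 51.0], [707.0, -218.0, 89.0]]
t9 110 172 [[700.0, -328.0, 90.0], [707.0, -218.0, 128.0]]
t9 150 182 [[634.0, -327.0, 131.0], [707.0, -128.0, 169.0]]
t9 190 721 [[637.0, -328.0, 172.0], [764.0, -125.0, 209.0]]
t9 230 59 [[704.0, -325.0, 210.0], [757.0, -220.0, 215.0]]
w9 30 434 [[737.0, -219.0, 20.0], [790.0, -126.0, 35.0]]
w9 70 0 
w9 110 577 [[714.0, -218.0, 100.0], [758.0, -216.0, 129.0]]
w9 150 495 [[715.0, -218.0, 130.0], [731.0, -216.0, 148.0]]
w9 190 3189 [[635.0, -137.0, 179.0], [672.0, -120.0, 182.0]]
w9 230 588 [[694.0, -123.0, 211.0], [708.0, -120.0, 228.0]]
```

Call:
jog_arm([
  {"xyz":[0,0,0.015],"yaw":0},
  {"xyz":[0,0,0.04],"yaw":0},
  {"xyz":[0,0,0.07],"yaw":0},
  {"xyz":[0,0,0.1],"yaw":0},
  {"xyz":[0,0,0.12],"yaw":0},
  {"xyz":[0,0,0.135],"yaw":0},
  {"xyz":[0,0,0.142],"yaw":0},
  {"xyz":[0,0,0.145],"yaw":0},
  {"xyz":[0,0,0.147],"yaw":0},
  {"xyz":[0,0,0.1475],"yaw":0},
  {"xyz":[0,0,0.1475],"yaw":0},
])

```text
time_s: 18.08
tcp_pos: [657.7, -104.9, 9.0]
tcp_rot: [0.76, 0.649, 0.0, 0.0]
ft_force: [-1.0, 0.3, 0.0]
opening: 38.4
finger_force: 35.4
```

Call:
jog_arm([
  {"xyz":[0,0,0.0005],"yaw":0},
  {"xyz":[0,0,0.001],"yaw":0},
  {"xyz":[0,0,0.001],"yaw":0},
])

```text
time_s: 18.45
tcp_pos: [657.5, -104.9, 7.6]
tcp_rot: [0.76, 0.649, -0.0, -0.0]
ft_force: [0.1, -0.7, -0.4]
opening: 38.4
finger_force: 35.4
```

Call:
jog_arm([
  {"xyz":[0,0,0.0005],"yaw":0},
  {"xyz":[0,0,0.001],"yaw":0},
  {"xyz":[0,0,0.001],"yaw":0},
])

```text
time_s: 18.82
tcp_pos: [657.5, -104.9, 7.0]
tcp_rot: [0.76, 0.649, -0.0, 0.0]
ft_force: [-2.8, -0.0, 4.3]
opening: 38.3
finger_force: 35.9
```

Call:
jog_arm([
  {"xyz":[0,0,0],"yaw":0},
  {"xyz":[0,0,0],"yaw":0},
  {"xyz":[0,0,0],"yaw":0},
  {"xyz":[0,0,0],"yaw":0},
  {"xyz":[0,0,-0.01],"yaw":0},
  {"xyz":[0,0,-0.03],"yaw":0},
  {"xyz":[0,0,-0.07],"yaw":0},
  {"xyz":[0,0,-0.12],"yaw":0},
  {"xyz":[0,0,-0.17],"yaw":0},
  {"xyz":[0,0,-0.22],"yaw":0},
  {"xyz":[0,0,-0.25],"yaw":0},
  {"xyz":[0,0,-0.25],"yaw":0},
  {"xyz":[0,0,-0.25],"yaw":0},
], claw=0.056)

```text
time_s: 20.45
tcp_pos: [657.2, -104.8, 256.5]
tcp_rot: [0.76, 0.649, -0.0, -0.0]
ft_force: [0.3, 0.4, -0.0]
opening: 55.8
finger_force: 0.0
```

Run:
```python
from h import *
snap('wrist','w10'); snap('top','t10')
X,ok,p=cloud('w10'); rect(X[ok&(abs(X[:,2]-31.5)<5)&(np.hypot(X[:,0]-657,X[:,1]+105)<55)],'white')
X,ok,p=cloud('w10'); H=cv2.cvtColor(p[None],cv2.COLOR_RGB2HSV)[0]
B=ok&(np.hypot(X[:,0]-480,X[:,1]+235)<90)
q=X[B&(p.max(1)<85)&(abs(X[:,2]-4)<6)]; print(len(q)); rect(q,'brown tray') if len(q)>9 else 0
X,ok,p=cloud('t10');B=ok&(np.hypot(X[:,0]-480,X[:,1]+235)<90)
rect(X[B&(p.max(1)<85)],'brown tray top')
go(653,221,220,20)
```

```text
white 2711 z 31.5 c [ 655.9 -104.9] size [83.8 39.1] dir 80.9
3217
brown tray 3217 z 3.5 c [ 469.8 -234. ] size [121.  120.5] dir 21.3
brown tray top 766 z 3.9 c [ 478.8 -232.9] size [ 94.9 115.1] dir 112.8
psi -9.0 delta [ 0.3211 -0.055   0.0358] yaw -29.0 tcp [ 657.2 -104.8  255.7]
```

View pics/w10.png

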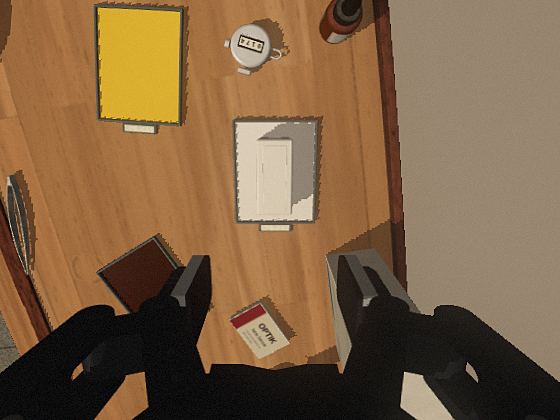

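Run:
```python
from h import *
for f in('w2','w7','w8','t10'):
  X,ok,p=cloud(f)
  q=X[ok&(X[:,2]>12)&(X[:,0]<785)&(X[:,0]>690)&(X[:,1]>225)&(X[:,1]<345)&((X[:,2]<115))]
  if f=='t10': q=X[ok&(X[:,2]>12)&(X[:,0]<785)&(X[:,0]>690)&(X[:,1]>225)&(X[:,1]<345)]
  if len(q): print(f,len(q),np.percentile(q,[1,50,99],axis=0).round().tolist(), 'dist',np.percentile(np.hypot(q[:,0]-697,q[:,1]-237),1).round())
```

```text
w2 1735 [[706.0, 287.0, 14.0], [716.0, 311.0, 94.0], [752.0, 344.0, 113.0]] dist 59.0
w7 3765 [[706.0, 286.0, 14.0], [719.0, 301.0, 91.0], [756.0, 339.0, 114.0]] dist 58.0
w8 339 [[706.0, 291.0, 13.0], [741.0, 303.0, 101.0], [760.0, 336.0, 111.0]] dist 65.0
t10 412 [[704.0, 262.0, 14.0], [723.0, 308.0, 94.0], [784.0, 341.0, 186.0]] dist 58.0
```

Call:
jog_arm([
  {"xyz":[0.02,-0.003,0],"yaw":0},
  {"xyz":[0.06,-0.01,0],"yaw":-4},
  {"xyz":[0.11,-0.019,0],"yaw":-10},
  {"xyz":[0.16,-0.027,0],"yaw":-16},
  {"xyz":[0.21,-0.036,0.01],"yaw":-22},
  {"xyz":[0.26,-0.045,0.02],"yaw":-27},
  {"xyz":[0.3,-0.051,0.03],"yaw":-29},
  {"xyz":[0.315,-0.054,0.0358],"yaw":-29},
  {"xyz":[0.3211,-0.055,0.0358],"yaw":-29},
  {"xyz":[0.3211,-0.055,0.0358],"yaw":-29},
  {"xyz":[0.3211,-0.055,0.0358],"yaw":-29},
], claw=0.068)

```text
time_s: 21.92
tcp_pos: [653.7, 219.7, 221.4]
tcp_rot: [0.574, 0.819, 0.0, 0.0]
ft_force: [0.0, -0.1, 0.7]
opening: 68.1
finger_force: 0.0
```

Run:
```python
from h import *
snap('wrist','w11')
X,ok,p=cloud('w11'); B=ok&(np.hypot(X[:,0]-653,X[:,1]-221)<70)
rect(X[B&(abs(X[:,2]-92.5)<4)],'brown');rect(X[B&(abs(X[:,2]-58.5)<4)],'yel')
go(653,221,66,20)
```

```text
brown 5315 z 92.9 c [653.8 222.2] size [46.2 79.3] dir 110.0
yel 749 z 58.5 c [653.3 220.8] size [58.2 84.5] dir 103.8
psi 19.9 delta [ 0.0014 -0.0004  0.1553] yaw -0.1 tcp [653.7 219.8 221.3]
```

View pics/w11.png

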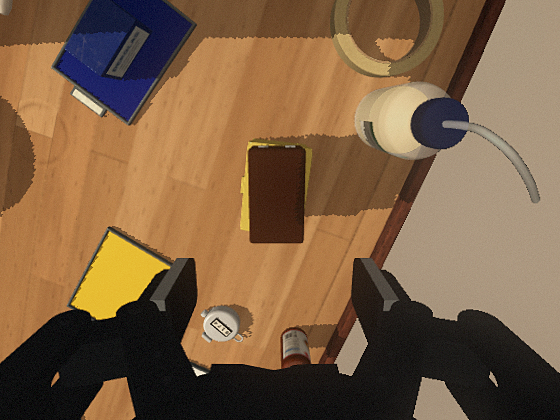

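Call:
jog_arm([
  {"xyz":[0.0022,0.0009,0.02],"yaw":0},
  {"xyz":[0.0022,0.0009,0.05],"yaw":0},
  {"xyz":[0.0022,0.0009,0.085],"yaw":0},
  {"xyz":[0.0022,0.0009,0.12],"yaw":0},
  {"xyz":[0.0022,0.0009,0.14],"yaw":0},
  {"xyz":[0.0022,0.0009,0.152],"yaw":0},
  {"xyz":[0.0022,0.0009,0.157],"yaw":0},
  {"xyz":[0.0022,0.0009,0.157],"yaw":0},
  {"xyz":[0.0022,0.0009,0.157],"yaw":0},
])

```text
time_s: 23.1
tcp_pos: [653.9, 223.3, 64.8]
tcp_rot: [0.574, 0.819, 0.001, 0.0]
ft_force: [0.4, -0.1, 0.3]
opening: 67.9
finger_force: 0.0
```

Call:
jog_arm([
  {"xyz":[0,0,0],"yaw":0},
  {"xyz":[0,0,0],"yaw":0},
  {"xyz":[0,0,0],"yaw":0},
  {"xyz":[0,0,0],"yaw":0},
  {"xyz":[0,0,0],"yaw":0},
  {"xyz":[0,0,0],"yaw":0},
  {"xyz":[0,0,0],"yaw":0},
], claw=0.04, newtons=40)

```text
time_s: 23.98
tcp_pos: [653.9, 223.3, 64.6]
tcp_rot: [0.574, 0.819, 0.0, 0.0]
ft_force: [1.4, 0.3, 5.9]
opening: 45.5
finger_force: 41.7
```

Call:
jog_arm([
  {"xyz":[0,0,-0.008],"yaw":0},
  {"xyz":[0,0,-0.02],"yaw":0},
  {"xyz":[0,0,-0.04],"yaw":0},
  {"xyz":[0,0,-0.06],"yaw":0},
  {"xyz":[0,0,-0.08],"yaw":0},
  {"xyz":[0,0,-0.1],"yaw":0},
  {"xyz":[0,0,-0.1],"yaw":0},
  {"xyz":[0,0,-0.1],"yaw":0},
])

```text
time_s: 24.98
tcp_pos: [653.2, 223.2, 163.1]
tcp_rot: [0.574, 0.819, -0.0, -0.0]
ft_force: [0.0, 0.4, -1.2]
opening: 45.4
finger_force: 41.0
```

Run:
```python
from h import *
snap('wrist','w12')
X,ok,p=cloud('w12'); B=ok&(np.hypot(X[:,0]-653,X[:,1]-221)<70)
rect(X[B&(abs(X[:,2]-58.5)<4)],'yel')
go(478.7,-233,140,22.5)
```

```text
yel 2459 z 58.6 c [646.7 248.4] size [58.3 25.2] dir 14.8
psi 20.0 delta [-0.369  -0.3199  0.0233] yaw -2.5 tcp [653.1 223.1 162.8]
```

Call:
jog_arm([
  {"xyz":[-0.012,-0.01,0],"yaw":0},
  {"xyz":[-0.034,-0.03,0],"yaw":0},
  {"xyz":[-0.064,-0.056,0],"yaw":0},
  {"xyz":[-0.099,-0.086,0],"yaw":0},
  {"xyz":[-0.134,-0.116,0],"yaw":-1},
  {"xyz":[-0.169,-0.146,0],"yaw":-1},
  {"xyz":[-0.204,-0.177,0],"yaw":-2},
  {"xyz":[-0.239,-0.207,0],"yaw":-2.5},
  {"xyz":[-0.274,-0.237,0.0],"yaw":-2.5},
  {"xyz":[-0.309,-0.268,0.005],"yaw":-2.5},
  {"xyz":[-0.339,-0.294,0.01],"yaw":-2.5},
  {"xyz":[-0.358,-0.31,0.01],"yaw":-2.5},
  {"xyz":[-0.367,-0.318,0.01],"yaw":-2.5},
  {"xyz":[-0.369,-0.32,0.01],"yaw":-2.5},
  {"xyz":[-0.369,-0.32,0.01],"yaw":-2.5},
  {"xyz":[-0.369,-0.32,0.01],"yaw":-2.5},
])

```text
time_s: 27.02
tcp_pos: [479.3, -232.3, 153.9]
tcp_rot: [0.555, 0.832, 0.0, -0.0]
ft_force: [-0.4, -0.1, -1.5]
opening: 45.3
finger_force: 41.0
```

Run:
```python
from h import *
s=manip.state();print(s['opening'],s['finger_force'])
snap('wrist','w13'); go(478.7,-233,10,22.5)
X,ok,p=cloud('w13'); B=ok&(np.hypot(X[:,0]-478.7,X[:,1]+233)<85)
q=X[B&(p.max(1)<100)&(abs(X[:,2]-4)<5)]; rect(q,'tray vis')
```

```text
45.31620571928508 41.03066682815552
psi 22.6 delta [-0.0004 -0.0008  0.1439] yaw 0.1 tcp [ 479.3 -232.3  153.9]
tray vis 6640 z 3.4 c [ 466.9 -204.7] size [94.6 61.4] dir 22.1
```

View pics/w13.png

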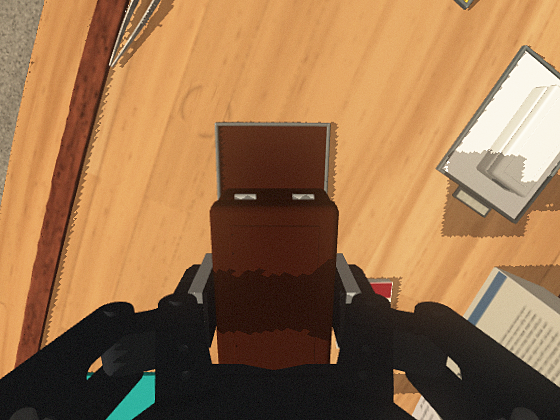

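Run:
```python
from h import *
print(P('w10',[(232,318),(262,298),(290,340),(262,356)]),P('w13',[(375,282),(390,295)]))
```

```text
[[ 572.6 -283.5   10.2]
 [ 614.9 -265.6    0.7]
 [ 641.9 -335.6    1. ]
 [ 601.1 -349.2    9.2]] [[ 598.5 -273.7    7.2]
 [ 617.4 -279.8    8.9]]
```

Small box is over 100 mm away; clear. Lower.

Call:
jog_arm([
  {"xyz":[0,-0.0008,0.015],"yaw":0},
  {"xyz":[0,-0.0008,0.04],"yaw":0},
  {"xyz":[0,-0.0008,0.07],"yaw":0},
  {"xyz":[0,-0.0008,0.1],"yaw":0},
  {"xyz":[0,-0.0008,0.12],"yaw":0},
  {"xyz":[0,-0.0008,0.132],"yaw":0},
  {"xyz":[0,-0.0008,0.139],"yaw":0},
  {"xyz":[0,-0.0008,0.142],"yaw":0},
  {"xyz":[0,-0.0008,0.1435],"yaw":0},
  {"xyz":[0,-0.0008,0.1435],"yaw":0},
  {"xyz":[0,-0.0008,0.1435],"yaw":0},
])

```text
time_s: 28.45
tcp_pos: [478.4, -233.4, 10.7]
tcp_rot: [0.556, 0.831, 0.0, 0.0]
ft_force: [1.0, -0.2, -0.7]
opening: 45.4
finger_force: 41.0
```

Call:
jog_arm([
  {"xyz":[0,0,0.0005],"yaw":0},
  {"xyz":[0,0,0.001],"yaw":0},
  {"xyz":[0,0,0.001],"yaw":0},
])

```text
time_s: 28.82
tcp_pos: [478.3, -233.2, 9.3]
tcp_rot: [0.556, 0.831, -0.0, -0.0]
ft_force: [0.3, 0.7, -0.9]
opening: 45.5
finger_force: 41.0
```

Call:
jog_arm([
  {"xyz":[0,0,0.0005],"yaw":0},
  {"xyz":[0,0,0.0008],"yaw":0},
  {"xyz":[0,0,0.0008],"yaw":0},
])

```text
time_s: 29.2
tcp_pos: [478.4, -233.3, 9.1]
tcp_rot: [0.556, 0.832, -0.0, 0.0]
ft_force: [-3.3, 0.9, 8.1]
opening: 45.6
finger_force: 42.1
```

Call:
jog_arm([
  {"xyz":[0,0,0],"yaw":0},
  {"xyz":[0,0,0],"yaw":0},
  {"xyz":[0,0,0],"yaw":0},
  {"xyz":[0,0,0],"yaw":0},
  {"xyz":[0,0,-0.01],"yaw":0},
  {"xyz":[0,0,-0.03],"yaw":0},
  {"xyz":[0,0,-0.07],"yaw":0},
  {"xyz":[0,0,-0.12],"yaw":0},
  {"xyz":[0,0,-0.17],"yaw":0},
  {"xyz":[0,0,-0.19],"yaw":0},
  {"xyz":[0,0,-0.2],"yaw":0},
  {"xyz":[0,0,-0.2],"yaw":0},
  {"xyz":[0,0,-0.2],"yaw":0},
], claw=0.062)

```text
time_s: 30.82
tcp_pos: [477.9, -233.1, 207.5]
tcp_rot: [0.556, 0.831, -0.0, -0.001]
ft_force: [0.2, -0.4, -0.9]
opening: 61.9
finger_force: 0.0
```

Run:
```python
from h import *
snap('wrist','w14')
X,ok,p=cloud('w14'); rect(X[ok&(abs(X[:,2]-37.5)<5)&(np.hypot(X[:,0]-478,X[:,1]+233)<55)],'brown')
go(653,221,180,14.5)
```

```text
brown 4066 z 37.5 c [ 477.4 -234.6] size [46.2 79.4] dir 112.6
psi 22.5 delta [0.3525 0.3355 0.0276] yaw 8.0 tcp [ 478.  -233.1  207.5]
```

Call:
jog_arm([
  {"xyz":[0.02,0.019,0],"yaw":0},
  {"xyz":[0.05,0.048,0],"yaw":1},
  {"xyz":[0.088,0.084,0],"yaw":2},
  {"xyz":[0.126,0.12,0],"yaw":3},
  {"xyz":[0.164,0.156,0],"yaw":4},
  {"xyz":[0.202,0.192,0],"yaw":5},
  {"xyz":[0.24,0.228,0],"yaw":6},
  {"xyz":[0.278,0.264,0.01],"yaw":7},
  {"xyz":[0.315,0.3,0.02],"yaw":8},
  {"xyz":[0.34,0.323,0.0276],"yaw":8},
  {"xyz":[0.3525,0.3355,0.0276],"yaw":8},
  {"xyz":[0.3525,0.3355,0.0276],"yaw":8},
  {"xyz":[0.3525,0.3355,0.0276],"yaw":8},
], claw=0.08)

```text
time_s: 32.5
tcp_pos: [653.1, 220.0, 180.5]
tcp_rot: [0.612, 0.791, -0.0, -0.0]
ft_force: [-0.5, 0.1, -0.1]
opening: 80.0
finger_force: 0.0
```

Run:
```python
from h import *
snap('wrist','w15')
X,ok,p=cloud('w15'); rect(X[ok&(abs(X[:,2]-58.5)<4)&(np.hypot(X[:,0]-653,X[:,1]-221)<75)],'yel')
go(653,221,20,14.5)
```

```text
yel 7308 z 58.6 c [653.6 220. ] size [58.2 83. ] dir 103.6
psi 14.5 delta [1.200e-03 1.000e-04 1.609e-01] yaw -0.0 tcp [653.2 219.9 180.9]
```

View pics/w15.png

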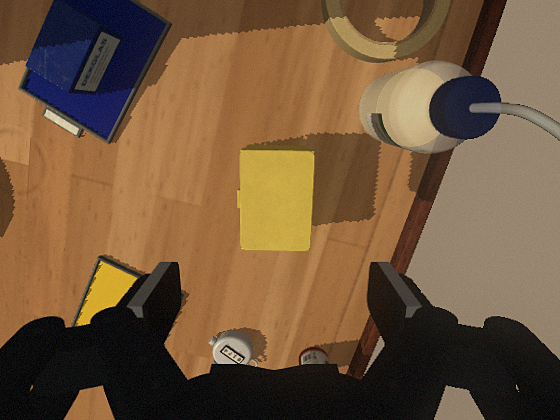

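Call:
jog_arm([
  {"xyz":[0,0.0004,0.02],"yaw":0.9},
  {"xyz":[0,0.0004,0.05],"yaw":0.9},
  {"xyz":[0,0.0004,0.085],"yaw":0.9},
  {"xyz":[0,0.0004,0.12],"yaw":0.9},
  {"xyz":[0,0.0004,0.145],"yaw":0.9},
  {"xyz":[0,0.0004,0.16],"yaw":0.9},
  {"xyz":[0,0.0004,0.1665],"yaw":0.9},
  {"xyz":[0,0.0004,0.1665],"yaw":0.9},
  {"xyz":[0,0.0004,0.1665],"yaw":0.9},
])

```text
time_s: 33.67
tcp_pos: [654.2, 221.0, 15.5]
tcp_rot: [0.618, 0.786, 0.001, 0.0]
ft_force: [-0.5, -0.2, 0.5]
opening: 80.0
finger_force: 0.0
```

Call:
jog_arm([
  {"xyz":[0,0,0],"yaw":0},
  {"xyz":[0,0,0],"yaw":0},
  {"xyz":[0,0,0],"yaw":0},
  {"xyz":[0,0,0],"yaw":0},
  {"xyz":[0,0,0],"yaw":0},
  {"xyz":[0,0,0],"yaw":0},
  {"xyz":[0,0,0],"yaw":0},
], claw=0.052, newtons=50)

```text
time_s: 34.55
tcp_pos: [654.1, 221.0, 15.3]
tcp_rot: [0.618, 0.786, 0.001, 0.0]
ft_force: [0.3, 0.5, 6.4]
opening: 57.3
finger_force: 53.8
```

Call:
jog_arm([
  {"xyz":[0,0,-0.008],"yaw":0},
  {"xyz":[0,0,-0.02],"yaw":0},
  {"xyz":[0,0,-0.04],"yaw":0},
  {"xyz":[0,0,-0.06],"yaw":0},
  {"xyz":[0,0,-0.08],"yaw":0},
  {"xyz":[0,0,-0.1],"yaw":0},
  {"xyz":[0,0,-0.1],"yaw":0},
  {"xyz":[0,0,-0.1],"yaw":0},
])

```text
time_s: 35.55
tcp_pos: [653.4, 220.8, 113.7]
tcp_rot: [0.618, 0.786, -0.0, -0.0]
ft_force: [0.0, -0.7, -2.3]
opening: 57.6
finger_force: 53.5
```

Run:
```python
from h import *
go(528.5,35.3,110,-13.6)
```

```text
psi 13.6 delta [-0.1509 -0.165   0.0039] yaw 27.2 tcp [653.4 220.8 113.7]
```

Call:
jog_arm([
  {"xyz":[-0.01,-0.011,0],"yaw":2},
  {"xyz":[-0.028,-0.03,0],"yaw":5},
  {"xyz":[-0.05,-0.055,0],"yaw":9},
  {"xyz":[-0.073,-0.08,0],"yaw":13},
  {"xyz":[-0.096,-0.105,0],"yaw":17},
  {"xyz":[-0.119,-0.13,0],"yaw":21},
  {"xyz":[-0.137,-0.15,0],"yaw":25},
  {"xyz":[-0.147,-0.161,0],"yaw":27.2},
  {"xyz":[-0.1509,-0.165,0],"yaw":27.2},
  {"xyz":[-0.1509,-0.165,0],"yaw":27.2},
  {"xyz":[-0.1509,-0.165,0],"yaw":27.2},
])

```text
time_s: 36.92
tcp_pos: [529.2, 35.9, 114.4]
tcp_rot: [0.785, 0.619, 0.0, -0.0]
ft_force: [0.3, 0.0, -1.3]
opening: 57.4
finger_force: 53.5
```

Run:
```python
from h import *
s=manip.state();print(s['opening'],s['finger_force'])
snap('wrist','w16'); go(528.5,35.3,20,-13.6)
```

```text
57.41054557491615 53.54142442345619
psi -13.5 delta [-0.0008 -0.0004  0.0944] yaw 0.1 tcp [529.1  35.9 114.4]
```

View pics/w16.png

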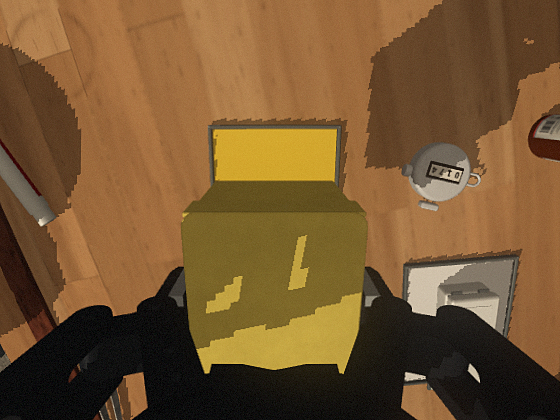

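Call:
jog_arm([
  {"xyz":[-0.0008,-0.0004,0.015],"yaw":0},
  {"xyz":[-0.0008,-0.0004,0.04],"yaw":0},
  {"xyz":[-0.0008,-0.0004,0.065],"yaw":0},
  {"xyz":[-0.0008,-0.0004,0.082],"yaw":0},
  {"xyz":[-0.0008,-0.0004,0.09],"yaw":0},
  {"xyz":[-0.0008,-0.0004,0.093],"yaw":0},
  {"xyz":[-0.0008,-0.0004,0.0945],"yaw":0},
  {"xyz":[-0.0008,-0.0004,0.0945],"yaw":0},
  {"xyz":[-0.0008,-0.0004,0.0945],"yaw":0},
])

```text
time_s: 38.1
tcp_pos: [528.5, 34.8, 20.4]
tcp_rot: [0.786, 0.618, 0.0, 0.0]
ft_force: [0.1, 0.6, -0.7]
opening: 57.3
finger_force: 53.5
```

Call:
jog_arm([
  {"xyz":[0,0,0.0005],"yaw":0},
  {"xyz":[0,0,0.001],"yaw":0},
  {"xyz":[0,0,0.001],"yaw":0},
])

```text
time_s: 38.48
tcp_pos: [528.2, 34.8, 19.0]
tcp_rot: [0.786, 0.618, -0.0, -0.0]
ft_force: [-0.2, 0.1, -0.9]
opening: 57.2
finger_force: 53.5
```

Call:
jog_arm([
  {"xyz":[0,0,0.0005],"yaw":0},
  {"xyz":[0,0,0.001],"yaw":0},
  {"xyz":[0,0,0.001],"yaw":0},
])

```text
time_s: 38.85
tcp_pos: [528.3, 34.7, 18.2]
tcp_rot: [0.786, 0.618, -0.0, 0.0]
ft_force: [-3.5, 0.0, 5.5]
opening: 57.3
finger_force: 53.9
```

Call:
jog_arm([
  {"xyz":[0,0,0],"yaw":0},
  {"xyz":[0,0,0],"yaw":0},
  {"xyz":[0,0,0],"yaw":0},
  {"xyz":[0,0,0],"yaw":0},
  {"xyz":[0,0,-0.01],"yaw":0},
  {"xyz":[0,0,-0.03],"yaw":0},
  {"xyz":[0,0,-0.07],"yaw":0},
  {"xyz":[0,0,-0.12],"yaw":0},
  {"xyz":[0,0,-0.17],"yaw":0},
  {"xyz":[0,0,-0.22],"yaw":0},
  {"xyz":[0,0,-0.27],"yaw":0},
  {"xyz":[0,0,-0.3],"yaw":0},
  {"xyz":[0,0,-0.3],"yaw":0},
  {"xyz":[0,0,-0.3],"yaw":0},
], claw=0.078)

```text
time_s: 40.6
tcp_pos: [527.9, 34.7, 317.3]
tcp_rot: [0.786, 0.618, -0.0, -0.0]
ft_force: [0.1, -0.6, -0.5]
opening: 78.1
finger_force: 0.0
```

Run:
```python
from h import *
snap('wrist','w17');snap('top','t17')
for f in('w17','t17'):
  X,ok,p=cloud(f)
  for n,z,c in(('yel',61.5,(528.5,35.3)),('blue',47.5,(465.6,294.8)),('white',31.5,(657.2,-105)),('brown',37.5,(478.5,-233))):
    q=X[ok&(abs(X[:,2]-z)<5)&(np.hypot(X[:,0]-c[0],X[:,1]-c[1])<60)]
    if len(q)>20: rect(q,f+n)
print(manip.state()['finger_force'])
```

```text
w17yel 3479 z 61.6 c [526.5  33.8] size [83.2 58.1] dir 76.5
w17white 1462 z 31.3 c [ 656.4 -103.9] size [83.2 38.8] dir 81.4
w17brown 1264 z 37.3 c [ 478.  -233.9] size [46.7 80.5] dir 113.4
t17yel 270 z 61.3 c [526.5  34.8] size [85.2 60.3] dir 75.2
t17blue 57 z 48.2 c [468.6 314.4] size [26.  39.8] dir 173.4
t17white 170 z 31.5 c [ 655.5 -104.2] size [83.8 41.8] dir 81.5
t17brown 213 z 37.1 c [ 478.1 -233.2] size [48.5 80.7] dir 111.5
0.0
```

View pics/w17.png

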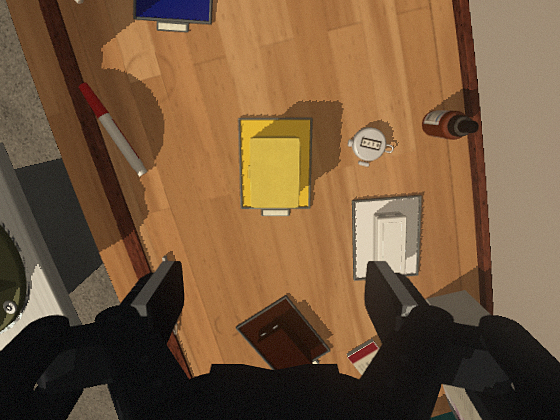

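```bash
python3 -c "
from workcell import manip; print(manip.finish_job())"
```

```text
the job is handed in; nothing more can be done
None
```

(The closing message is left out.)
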